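# Scrape the flat shovel clean on the scrap box's lip

### The arm

A 6-joint arm with a two-finger parallel gripper is mounted at the origin on a cart in front of the work surface, level with it; the furniture and walls round the work are solid. World frame = base frame: x ahead of the robot, y to its left, z up, the work surface at z = 0. Lengths are in m, angles in rad, forces in N, time in s.
With the tool pointing down it reaches from about 0.35 to 0.975 m from the base axis. Payload 4.9 kg.
Tool frame: the origin (TCP) lies on the centre line of the jaws, within the pads' length; the fingertips stand 14 mm ahead of it and the grasp point (between the pads) lies 5 mm behind it (manip.nose_length is the distance from the TCP to the fingertips, in m); z points along the fingers, y is the line along which they close (so a half turn about z gives the same grasp; the last joint's range is limited). The gripper opens to 85 mm and grips with 20 to 120 N. Pads are 22 mm wide; open, the fingers measure 114 mm over their backs; the gripper's body (76 mm by 85 mm) begins 54 mm behind the grasp point. The pads swing forward as they close: fully open they stand 13 mm farther back than shut.
Start: joints at [-1.241, 0.053, 1.613, -0, 1.476, -0.119], TCP at [0.271, -0.563, 0.245] pointing down, gripper open.
Joint ranges: [-3.01, 3.01], [-1.01, 2.22], [0.06, 2.58], [-1.02, 4.17], [0.09, 2.62], [-3.14, 3.14]. Speed limits (rad/s): [2.57, 2.57, 3.14, 3.14, 3.14, 3.14].

### API

Orientations are given as a unit quaternion [w, x, y, z].
In Python, from plant import manip, imaging gives the robot as it stands.
- The arm moves only by the tool play_rows, never from a script. Its argument "commands" is a list of rows, each a list of 6 numbers: the shift along the tool's x, y, z in mm, then the turn, a rotation vector about the tool's x, y, z in degrees. A call has 1 to 5 rows; each row shifts and turns the commanded pose from where the row before left it, along the tool's axes as they then stand; what a row does not reach is not made up. A row lasts 1/12 s, in which the tool goes at most 41.7 mm and 7.16 degrees, less where a joint would pass 70% of its speed; a pose out of reach is approached as far as the arm can. A call is refused whole if a number of a shift passes 41.7 or a number of a turn 7.16, either way. A call with a gripper value outside its range is refused whole. "hand" is the finger opening in mm, from 0 to 85.4, set as the call begins (left out, the last holds). The fingers move at their own pace and stop on an object; the grip force is fixed at half the most. Time passes only in rows, so rows that do not move let the fingers close. It gives the time, the measured TCP pose, the force, the opening and the grip force at its end, in the units of the state.
- manip.state(): the state, without advancing time (a new reading comes with each control period).
- imaging.grab_frame(name): name is "scene" or "top"; returns a dict with "image" (384x512x3 uint8, red, green, blue), "fx", "fy", "cx", "cy" (pixels), "R" (3x3) and "t" (3): a world point X has camera coordinates R X + t. Camera axes: x right, y down, z forward; pixel columns grow to the right and rows downward; lengths in m; the calibration is good to about 2 mm. A picture is of the moment at which its call begins. There is no depth.
- manip.job_done(): hands the job in; it is judged then, once.
The state is a dict: "time": time; "joint_pos": joint angles; "joint_vel": joint speeds; "joint_efforts": joint torques, N m; "tool_pos": TCP position; "tool_rot": TCP orientation; "contact_force": force on the tool from outside, world axes, zero at the start; "ft_torque": the same for the moment, N m; "gripper_width": opening from 0.0 (shut) to 1.0 (fully open); "grasp_force": force on a finger pad.
Only numpy, scipy, OpenCV 4.12 (cv2) and the standard library are available. Lean on these libraries where they do the work, as an engineer would, in place of code of your own. Each camera call takes 0.05 s, during which the arm holds its last target. There are 200 camera calls.

### The job

Two worn hone blocks lie on the flat hand shovel, whose rubber mat holds them even on a slope: pick it up by the handle, rest the bare rear part of the blade in the notch of the scrap box with the nose tipped down into the box about 30 degrees (never beyond 45), and press it onto the lip, firmly but without ramming. Then draw the shovel back along its own slope, keeping it on the lip, so that the rim beside the notch scrapes both blocks off the nose into the box. Finally set the empty shovel down flat on the bench and let go, leaving the other things where they are.

Things in the scene. Friction and masses are not known exactly. Their poses are not given: they have to be found in the camera images.
- shovel: Flat hand shovel (sizes here in mm), 0.22 kg, lying flat, nose to its +x, z up. Origin: underside of the blade at its centre. Steel blade 150 (x -75 to 75) by 46 wide with a black rubber mat, top at z 5, that grips strongly (blocks do not slide by themselves below 48 degrees). Blade from x -66 to -22 is bare of blocks. A neck (x -68 to -96) joins the handle.
- grip (a point): Where to grip the shovel, on its handle's axis, at (-122, 0, 45) in the shovel frame. Wooden bar handle parallel to the blade, x -96 to -211, 24 wide (y; grip across this) by 24 high (z 33 to 57). A foot under its end (x -206 to -190) stands on the bench, so the shovel rests flat and stable.
- block_rear: Green hone block, 36 (x) by 82 (y) by 20 high, about 50 g, the one nearer the handle. Origin: centre of its underside. Lies across the blade within 4 mm of the shovel's centre, on the mat (z 5), sticking out about 18 on both sides.
- block_front: The same kind of green block, nearer the nose (x 43 to 47 on the shovel). Origin: centre of its underside.
- scrap_box: Open plywood box fixed to the bench (mm), 176 (x) by 146 (y) by 105 high, walls and floor 8 thick. Origin: centre of its underside, on the bench. The middle of its -x wall has a notch 60 wide, cut 20 down from the rim. The shovel comes from outside this wall, nose along the box's +x, and is drawn back along -x and up.
- lip (a point): Top middle of the rounded steel lip (8 thick, radius 4) that is the notch's bottom, at (-84, 0, 85) in the box frame. The blade (46) fits between the notch's sides, the blocks (82) do not: the wall either side, 105 high, catches them.
- tape_measure: Bystander: pocket tape measure, 35 x 72 x 62 high, origin centre of underside. Leave it alone.
- brown_block: Bystander: brown sanding block, 40 x 52 x 22, origin centre of underside. Leave it alone.
- screwdriver: Bystander: screwdriver lying flat, 213 long along its y, origin centre of underside. Leave it alone.
- cork_block: Bystander: cork sanding block, 36 x 60 x 26, origin centre of underside. Leave it alone.
Not all that is in view belongs to the job. What is shaped like the block_rear but red is not meant. Leave any red look-alike of the block_front alone.

How it is judged:
On the way, in this order (a step that is already met when the one before it is completed fails the run):
1. with both blocks still on it, the blade's bare rear part is pressed onto the lip in the notch with more than 2 N, nose tipped down more than 20 degrees (contact force between shovel and scrap_box above 2 N and angle between shovel's own z axis and vertical above 0.35 rad and x of lip in the frame of shovel between -0.072 and -0.02 m and y of lip in the frame of shovel between -0.012 and 0.012 m and z of lip in the frame of shovel between -0.007 and 0.007 m and height (world z) of grip above 0.1 m and x of block_rear in the frame of shovel between -0.02 and 0.02 m and z of block_rear in the frame of shovel between 0 and 0.012 m and x of block_front in the frame of shovel between 0.02 and 0.075 m and z of block_front in the frame of shovel between 0 and 0.012 m), for 0.15 s.
2. the blade being drawn back over the lip (within 13 mm of it), the rim has pushed the rear block at least 30 mm past the blade's centre, towards the nose (x of block_rear in the frame of shovel between 0.03 and 0.09 m and x of lip in the frame of shovel between -0.03 and 0.08 m and y of lip in the frame of shovel between -0.012 and 0.012 m and z of lip in the frame of shovel between -0.013 and 0.013 m and z of block_rear in the frame of shovel between -0.01 and 0.035 m and contact force between block_rear and scrap_box above 0.1 N), for 0.03 s.
At the end, for the whole second after the job is handed in: Both green blocks lie at rest inside the scrap box (undersides' centres less than 65 mm above the bench), and the shovel lies flat on the bench (within 8 mm and 4.5 degrees), at rest, outside the box (x of block_rear in the frame of scrap_box between -0.08 and 0.08 m and y of block_rear in the frame of scrap_box between -0.065 and 0.065 m and z of block_rear in the frame of scrap_box between 0 and 0.065 m and linear speed of each of block_rear, block_front, shovel below 0.02 m/s and x of block_front in the frame of scrap_box between -0.08 and 0.08 m and y of block_front in the frame of scrap_box between -0.065 and 0.065 m and z of block_front in the frame of scrap_box between 0 and 0.065 m and height (world z) of shovel below 0.008 m and angle between shovel's own z axis and vertical below 0.08 rad and horizontal distance between shovel and scrap_box above 0.13 m); the robot touches nothing.
It fails at once if the blade is tipped steeper than 47 degrees (angle between shovel's own z axis and vertical above 0.82 rad).
It fails at once if the shovel is rammed against the box (over 35 N) (contact force between shovel and scrap_box above 35 N).
It fails at once if the tape measure, brown block, screwdriver or cork block is moved more than 25 mm (distance of any of tape_measure, brown_block, screwdriver, cork_block from where it was at the start of the episode above 0.025 m).
It also fails if it takes over 58 s, if anything falls off the work surface, if the arm or the gripper's body presses on something with over 40 N, if the wrist force passes 120 N, or if a joint passes its speed limit or range.

## Working session

There is one attempt and no reset: what is moved stays moved. The work goes in short steps, Python scripts to look and compute and a tool call to move; the robot and the scene stay as the last step left them, time stands still between calls to the robot, and variables do not carry over. Pictures are saved under pics/ and viewed, at most 10 in all, crops included, and the job is handed in when it is done.

Besides the shell and the picture viewer there is one more tool, called after ">>>" as name(argument=value, ...), one argument or row to a line, values as JSON. play_rows: Moves the arm, as the interface text tells. Its arguments: {"type":"object","properties":{"commands":{"type":"array","items":{"type":"array","items":{"type":"number"}}},"hand":{"type":"number"}},"required":["commands"]}

```bash
mkdir -p pics; ls; python3 - <<'E'
from plant import manip, imaging
import cv2,pickle
for n in("scene","top"):
    f=imaging.grab_frame(n); cv2.imwrite(f"pics/{n}0.png",f["image"][:,:,::-1]); pickle.dump(f,open(f"{n}0.pkl","wb"))
    print(n,f["fx"],f["cx"],f["cy"],f["R"],f["t"])
print(manip.state(),manip.nose_length)
E
```

```text
pics
scene 486.7218976649568 258.01467761214866 193.57478179940782 [[-0.48224019 -0.87598208  0.00999   ]
 [-0.55140667  0.29465625 -0.78046677]
 [ 0.68073128 -0.381881   -0.62511745]] [0.25237203 0.36758066 1.12419498]
top 363.21186105673246 250.13448332070507 194.18299059195124 [[-2.64155913e-02 -9.99648175e-01 -2.39635722e-03]
 [-9.96848581e-01  2.65208350e-02 -7.47633036e-02]
 [ 7.48005534e-02  4.13888424e-04 -9.97198429e-01]] [0.02467006 0.56717715 1.00173648]
{'time': 0.1, 'joint_pos': array([-1.24100357e+00,  5.33276523e-02,  1.61414371e+00,  1.06019749e-05,
        1.47602660e+00, -1.19007491e-01]), 'joint_vel': array([ 4.47058482e-05, -2.10238686e-03, -1.58619865e-03,  4.42029641e-04,
       -9.52197059e-04, -1.05893431e-03]), 'joint_efforts': array([ 7.38900126e-04, -3.94902062e+01, -3.71363211e+01, -1.04935145e-04,
        3.94169343e-03,  5.70657036e-06]), 'tool_pos': array([ 0.27100108, -0.56259255,  0.24417088]), 'tool_rot': array([-9.47921785e-04,  9.74927438e-01,  2.22520974e-01, -9.49693613e-05]), 'contact_force': array([ 0.56897413, -0.41534806,  0.84174594]), 'ft_torque': array([ 0.02133679,  0.01218401, -0.0150611 ]), 'grasp_force': 0.0, 'gripper_width': 0.9963656679915601} 0.014
```

View pics/scene0.png

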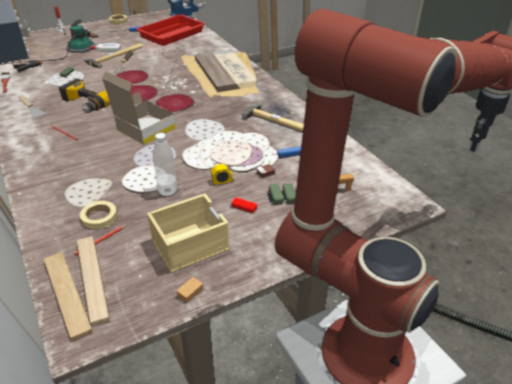

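View pics/top0.png

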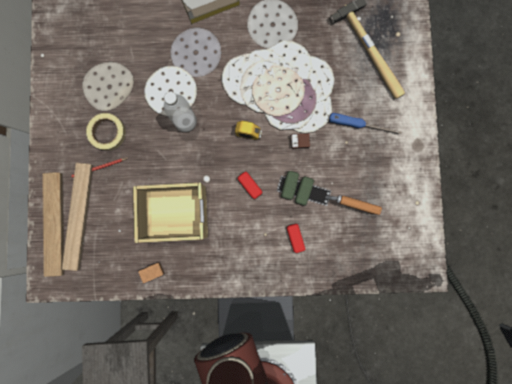

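The top view shows the shovel with its blocks at (289,184) and (304,190) and its handle running to (380,210). The box is at (168,213), with its notch wall on the right at (202,211).

Things that could be mistaken for the target blocks:
- green pair (289,184) and (304,190): on the shovel, so these are the ones
- red look-alikes at (250,185) and (296,238): no
- brown block (299,141): no
- cork block (151,272): no

I'll check this in one close crop.

```bash
python3 - <<'E'
import cv2,pickle,numpy as np
a=pickle.load(open("top0.pkl","rb"))["image"][:,:,::-1]; b=pickle.load(open("scene0.pkl","rb"))["image"][:,:,::-1]
A=cv2.resize(a[150:255,125:391],None,fx=3,fy=3,interpolation=cv2.INTER_CUBIC)
B=cv2.resize(b[165:270,140:360],None,fx=2.66,fy=2.66,interpolation=cv2.INTER_CUBIC)
c=np.zeros((600,800,3),np.uint8); c[:A.shape[0],:A.shape[1]]=A; c[316:316+B.shape[0],:B.shape[1]]=B
cv2.imwrite("pics/crop0.png",c)
E
```

```text
(no output)
```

View pics/crop0.png

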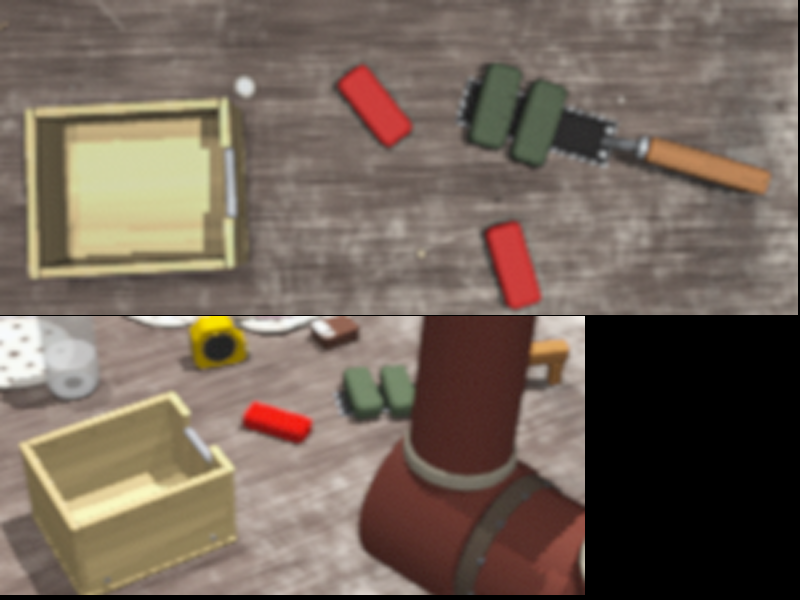

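The crop confirms the choice: two green blocks lie across the black blade, at crop positions (495,105) and (540,123), with the orange handle to the right. The grey lip is at (230,182) in the top view and (200,445) in the scene view.

```bash
cat > h.py <<'E'
import cv2,pickle,numpy as np
def px2plane(f,uv,z):
    d=f["R"].T@np.array([(uv[0]-f["cx"])/f["fx"],(uv[1]-f["cy"])/f["fy"],1]); c=-f["R"].T@f["t"]
    return c+d*(z-c[2])/d[2]
def tri(f,u,g,v):
    A=[];b=[]
    for F,p in((f,u),(g,v)):
        d=F["R"].T@np.array([(p[0]-F["cx"])/F["fx"],(p[1]-F["cy"])/F["fy"],1]);d/=np.linalg.norm(d)
        P=np.eye(3)-np.outer(d,d);A.append(P);b.append(P@-F["R"].T@F["t"])
    return np.linalg.lstsq(np.vstack(A),np.hstack(b),rcond=None)[0]
def blobs(f,lo,hi,roi,amin=15):
    h=cv2.cvtColor(f["image"],cv2.COLOR_RGB2HSV); m=cv2.inRange(h,lo,hi); k=np.zeros_like(m); x0,y0,x1,y1=roi
    k[y0:y1,x0:x1]=m[y0:y1,x0:x1]
    cs=cv2.findContours(k,cv2.RETR_EXTERNAL,cv2.CHAIN_APPROX_NONE)[0]
    return [(cv2.contourArea(c),cv2.minAreaRect(c),c) for c in cs if cv2.contourArea(c)>amin]
E
python3 - <<'E'
from h import *
T=pickle.load(open("top0.pkl","rb"));S=pickle.load(open("scene0.pkl","rb"))
for n,F,roi in(("top",T,(270,160,330,215)),("scene",S,(260,175,305,210))):
    for a,r,c in blobs(F,(40,30,20),(90,255,255),roi): print(n,"green",a,r, px2plane(F,r[0],.025))
for n,F,roi in(("top",T,(325,185,395,220)),("scene",S,(330,165,365,195))):
    for a,r,c in blobs(F,(5,110,80),(18,255,255),roi): print(n,"handle",a,r,[px2plane(F,p,.057).round(4) for p in cv2.boxPoints(r)],cv2.boxPoints(r).round(1).tolist())
for n,F,roi in(("top",T,(198,195,206,225)),("scene",S,(205,200,225,222))):
    h=cv2.cvtColor(F["image"],cv2.COLOR_RGB2HSV)
    for a,r,c in blobs(F,(0,0,120),(180,50,255),roi,8): print(n,"lip",a,r,px2plane(F,r[0],.085))
h=cv2.cvtColor(T["image"],cv2.COLOR_RGB2HSV)
for a,r,c in blobs(T,(18,50,100),(35,255,255),(125,170,215,250),50):
    print("rim",a,r,[px2plane(T,p,.105).round(4) for p in cv2.boxPoints(r)])
E
```

```text
top green 304.0 ((304.1239013671875, 190.58717346191406), (13.02643871307373, 27.48961639404297), 16.699241638183594) [ 0.57343975 -0.14215161  0.025     ]
top green 304.0 ((289.73583984375, 184.9245147705078), (13.186612129211426, 27.746829986572266), 15.945395469665527) [ 0.590479   -0.10233699  0.025     ]
scene green 338.0 ((282.5, 193.0), (18.0, 25.0), 90.0) [ 0.57280145 -0.11553856  0.025     ]
top handle 297.0 ((360.4432678222656, 205.0594482421875), (40.8779411315918, 8.52849006652832), 17.10272979736328) [array([ 0.5342, -0.2324,  0.057 ]), array([ 0.5562, -0.2402,  0.057 ]), array([ 0.5207, -0.3444,  0.057 ]), array([ 0.4989, -0.3365,  0.057 ])] [[339.70001220703125, 203.10000610351562], [342.20001220703125, 195.0], [381.20001220703125, 207.0], [378.70001220703125, 215.10000610351562]]
scene handle 121.5 ((345.0, 182.0), (16.0, 14.0), 90.0) [array([ 0.5388, -0.3026,  0.057 ]), array([ 0.5175, -0.3426,  0.057 ]), array([ 0.4504, -0.2912,  0.057 ]), array([ 0.4708, -0.2529,  0.057 ])] [[338.0, 174.0], [352.0, 174.0], [352.0, 190.0], [338.0, 190.0]]
top lip 57.0 ((201.5, 210.5), (23.0, 3.0), 90.0) [0.52319515 0.13872656 0.085     ]
scene lip 185.0 ((216.5, 209.5), (19.0, 15.0), 90.0) [0.53367317 0.13010168 0.085     ]
rim 3850.0 ((168.66395568847656, 212.1967315673828), (58.333595275878906, 73.26270294189453), 87.0643310546875) [array([0.5936, 0.3188, 0.105 ]), array([0.5983, 0.1289, 0.105 ]), array([0.448 , 0.1238, 0.105 ]), array([0.4434, 0.3114, 0.105 ])]
```

>>> play_rows(
  commands=[
    [20,-8,0,0,0,0],
    [37,-16,0,0,0,0],
    [37,-16,0,0,0,0],
    [37,-16,0,0,0,0],
    [37,-16,0,0,0,0],
  ],
  hand=85,
)

```text
time: 0.52
tool_pos: [0.3919, -0.4237, 0.2447]
tool_rot: [-0.0, 0.975, 0.222, -0.0]
contact_force: [1.3, -0.1, -0.5]
gripper_width: 0.994
grasp_force: 0.0
```

>>> play_rows(
  commands=[
    [37,-16,0,0,0,0],
    [37,-16,0,0,0,0],
    [37,-16,0,0,0,0],
    [37,-16,0,0,0,0],
    [37,-15,0,0,0,0],
  ],
)

```text
time: 0.93
tool_pos: [0.5244, -0.2719, 0.2448]
tool_rot: [-0.0, 0.975, 0.223, -0.0]
contact_force: [0.9, -0.7, 0.8]
gripper_width: 0.998
grasp_force: 0.0
```

>>> play_rows(
  commands=[
    [19,-7,0,0,0,0],
    [0,0,0,0,0,-7],
    [0,0,0,0,0,-7],
    [0,0,0,0,0,-7],
    [0,0,0,0,0,-7],
  ],
)

```text
time: 1.35
tool_pos: [0.5377, -0.2588, 0.2445]
tool_rot: [-0.001, 0.891, 0.455, -0.0]
contact_force: [-0.4, 0.3, -1.0]
gripper_width: 0.997
grasp_force: 0.0
```

>>> play_rows(
  commands=[
    [0,0,0,0,0,-7],
    [0,0,0,0,0,-7],
    [0,0,0,0,0,-4.3],
    [0,0,0,0,0,0],
  ],
)

```text
time: 1.68
tool_pos: [0.5375, -0.2591, 0.2446]
tool_rot: [-0.001, 0.809, 0.588, -0.0]
contact_force: [0.2, 0.3, -0.4]
gripper_width: 0.996
grasp_force: 0.0
```

```bash
cat >> h.py <<'E'
from scipy.spatial.transform import Rotation as Ro
from plant import manip,imaging
def pose():
    s=manip.state(); return s["tool_pos"],Ro.from_quat(s["tool_rot"],scalar_first=True)
def tgt(yaw,tip):  # tool orientation: nose azimuth yaw, nose tipped down tip (deg)
    y=np.radians(yaw); x=np.array([np.cos(y),np.sin(y),0]); z=np.array([0,0,-1.])
    return Ro.from_matrix(np.c_[x,np.cross(z,x),z])*Ro.from_euler("y",-tip,degrees=True)
def delta(p,R):
    tp,tr=pose(); print("shift mm",(tr.inv().apply(p-tp)*1e3).round(1),"turn deg",np.degrees((tr.inv()*R).as_rotvec()).round(2))
def look(n):
    f=imaging.grab_frame(n);return f
E
python3 - <<'E'
from h import *
print(pose()[0],manip.state()["time"])
delta(np.array([.538,-.2595,.15]),tgt(72,0))
f=look("scene");cv2.imwrite("pics/s1.png",f["image"][:,:,::-1]);pickle.dump(f,open("scene1.pkl","wb"))
E
```

```text
[ 0.53750831 -0.25913122  0.24460966] 1.6833
shift mm [-0.2  0.7 94.6] turn deg [-0.07 -0.02  0.08]
```

View pics/s1.png

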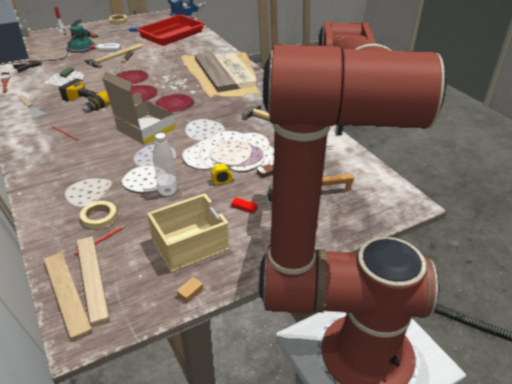

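The arm stands above the shovel. In the scene view the handle's end is visible at about (352,178) and the lip at about (215,213).

```bash
python3 - <<'E'
from h import *
T=pickle.load(open("top0.pkl","rb"));S=pickle.load(open("scene1.pkl","rb"));S0=pickle.load(open("scene0.pkl","rb"))
for a,r,c in blobs(S,(5,110,80),(20,255,255),(315,165,365,195)):
    c=c[:,0]; hp=c[np.argmax(c[:,0])]; print(a,"right end rows",sorted(c[c[:,0]>=352][:,1].tolist()))
    top=[(x,c[c[:,0]==x][:,1].min()) for x in range(325,355,3) if (c[:,0]==x).any()]; print(top)
# handle end: top-view end corners (381.2,207)far,(378.7,215)near ; scene: end top corner
print("handle end tri",tri(T,(380.4,211),S,(352,178)),tri(T,(381.2,207),S,(353,175.5)))
print("lip tri",tri(T,(201.7,210.6),S0,(215.2,213.5)))
for nm,F,ro in(("grn",S0,(255,170,305,215)),):
    for a,r,c in blobs(F,(40,30,20),(90,255,255),ro): print(cv2.boundingRect(c))
I=S["image"][200:226,200:230].astype(int); 
sat=I.max(2)-I.min(2); ys,xs=np.where((sat<45)&(I.min(2)>120)); print("lip scene",xs.mean()+200,ys.mean()+200,len(xs)); 
print(cv2.cvtColor(S["image"],cv2.COLOR_RGB2HSV)[204:224,206:224,1])
E
```

```text
246.0 right end rows [175, 176, 177, 178, 179, 180]
[(325, np.int32(177)), (328, np.int32(176)), (331, np.int32(176)), (334, np.int32(176)), (337, np.int32(175)), (340, np.int32(175)), (343, np.int32(175)), (346, np.int32(174)), (349, np.int32(174)), (352, np.int32(175))]
handle end tri [ 0.51146686 -0.34323028  0.04532744] [ 0.52046771 -0.34918352  0.04644442]
lip tri [0.52316811 0.13891187 0.08156644]
(270, 184, 26, 19)
lip scene 221.38741721854305 209.3774834437086 302
[[ 97  99  97  96  91  70  50  46  47  44  43  42  40  40  39  39  37  37]
 [ 97 100  98  94  87  66  51  47  44  43  41  39  39  39  38  38  37  37]
 [101  96  92  76  54  41  40  44  44  42  41  40  39  37  35  34  35  37]
 [100 102  84  39  11   7  15  33  41  42  40  41  41  40  37  35  37  39]
 [100 104  80  29   3   5   3  14  34  42  40  41  41  42  39  38  41  41]
 [100 100  90  43   3   5   5   4  21  38  38  40  42  42  43  41  41  41]
 [102 102 100  79  32   2   5   5   8  29  39  42  43  43  45  45  44  43]
 [101 102 100  95  72  23   3   5   3  11  30  43  45  46  45  45  44  43]
 [103 102 102  97  93  
[... 177 characters left out ...]
 37  61  63  60  54  44]
 [ 99 101  97  99  99 102  96  79  30   2   6   4  19  56  62  59  55  50]
 [ 97  99  97 100 103 100 100  96  71  21   3   5   5  44  66  62  59  57]
 [100  99  97 100  97  99 100  99  93  61  10   4   4  32  75  69  61  60]
 [ 99 100  97 103  99  99 102  99 102  90  42   9  10  35  79  81  68  63]
 [ 99  98 100 100 101 100  98 102 103 100  84  44  30  48  85  93  80  69]
 [100  97 100 100 102 105 103 102 101 101  99  86  69  77  90  98  92  78]
 [ 99  99 102 100 100  99 100 100 101 101  99  96  87  90 100 100  93  78]
 [ 98  98  99  97 100  99  99  99 105 103 102  96  96  92  91  87  80  70]
 [ 96 100  98  96 100  98  98 103 103 104  97  98  96  86  77  74  74  72]]
```

>>> play_rows(
  commands=[
    [0,0,35,0,0,0],
    [0,0,40,0,0,0],
    [0,0,40,0,0,0],
    [0,0,35,0,0,0],
    [0,0,25,0,0,0],
  ],
)

```text
time: 2.15
tool_pos: [0.5357, -0.2581, 0.066]
tool_rot: [-0.002, 0.81, 0.587, -0.001]
contact_force: [0.2, 0.4, -0.3]
gripper_width: 0.998
grasp_force: 0.0
```

>>> play_rows(
  commands=[
    [0,0,15,0,0,0],
    [0,0,10,0,0,0],
    [0,0,7,0,0,0],
    [0,0,0,0,0,0],
    [0,0,0,0,0,0],
  ],
)

```text
time: 2.57
tool_pos: [0.5384, -0.2597, 0.0392]
tool_rot: [0.001, 0.809, 0.588, 0.0]
contact_force: [0.4, 0.6, 1.3]
gripper_width: 0.995
grasp_force: 0.0
```

>>> play_rows(
  commands=[
    [0,0,0,0,0,0],
    [0,0,0,0,0,0],
    [0,0,0,0,0,0],
    [0,0,0,0,0,0],
    [0,0,0,0,0,0],
  ],
  hand=0,
)

```text
time: 2.98
tool_pos: [0.5381, -0.2595, 0.0388]
tool_rot: [0.001, 0.809, 0.588, 0.0]
contact_force: [2.1, -0.3, 4.9]
gripper_width: 0.295
grasp_force: 4.1
```

>>> play_rows(
  commands=[
    [0,0,0,0,0,0],
    [0,0,0,0,0,0],
    [0,0,0,0,0,0],
    [0,0,0,0,0,0],
    [0,0,0,0,0,0],
  ],
)

```text
time: 3.4
tool_pos: [0.5382, -0.2596, 0.0389]
tool_rot: [0.0, 0.809, 0.588, 0.0]
contact_force: [-0.1, -0.6, 4.0]
gripper_width: 0.273
grasp_force: 59.3
```

>>> play_rows(
  commands=[
    [0,0,-4,0,0,0],
    [0,0,-10,0,0,0],
    [0,0,-18,0,0,0],
    [0,0,-24,0,0,0],
    [0,0,-26,0,0,0],
  ],
)

```text
time: 3.82
tool_pos: [0.5359, -0.2584, 0.119]
tool_rot: [-0.002, 0.809, 0.588, -0.001]
contact_force: [-0.1, -0.2, -3.4]
gripper_width: 0.271
grasp_force: 59.1
```

>>> play_rows(
  commands=[
    [0,0,-26,0,0,0],
    [0,0,-26,0,0,0],
    [0,0,-26,0,0,0],
    [0,0,-18,0,0,0],
    [0,0,-8,0,0,0],
  ],
)

```text
time: 4.23
tool_pos: [0.5384, -0.2599, 0.2277]
tool_rot: [0.002, 0.809, 0.588, 0.001]
contact_force: [-0.0, -0.3, -2.2]
gripper_width: 0.275
grasp_force: 59.1
```

>>> play_rows(
  commands=[
    [0,0,0,0,0,0],
    [0,0,0,0,0,0],
    [0,0,0,0,0,0],
  ],
)

```text
time: 4.48
tool_pos: [0.5367, -0.2587, 0.2217]
tool_rot: [-0.002, 0.809, 0.588, -0.001]
contact_force: [0.3, 0.3, -2.9]
gripper_width: 0.27
grasp_force: 59.1
```

```bash
python3 - <<'E'
from h import *
print(pose()[0],manip.state()["contact_force"],manip.state()["ft_torque"])
c=np.zeros((600,800,3),np.uint8)
for i,(n,x0,y0) in enumerate((("top",200,120),("scene",200,60))):
    f=look(n);pickle.dump(f,open(n+"2.pkl","wb"))
    A=cv2.resize(f["image"][y0:y0+130,x0:x0+200,::-1],None,fx=2.3,fy=2.3,interpolation=cv2.INTER_CUBIC)
    c[300*i:300*i+A.shape[0],:A.shape[1]]=A
cv2.imwrite("pics/lift.png",c)
E
```

```text
[ 0.53665328 -0.25867896  0.22172338] [ 0.28440509  0.25456169 -2.88608924] [-0.28252106  0.12783625  0.02535723]
```

View pics/lift.png

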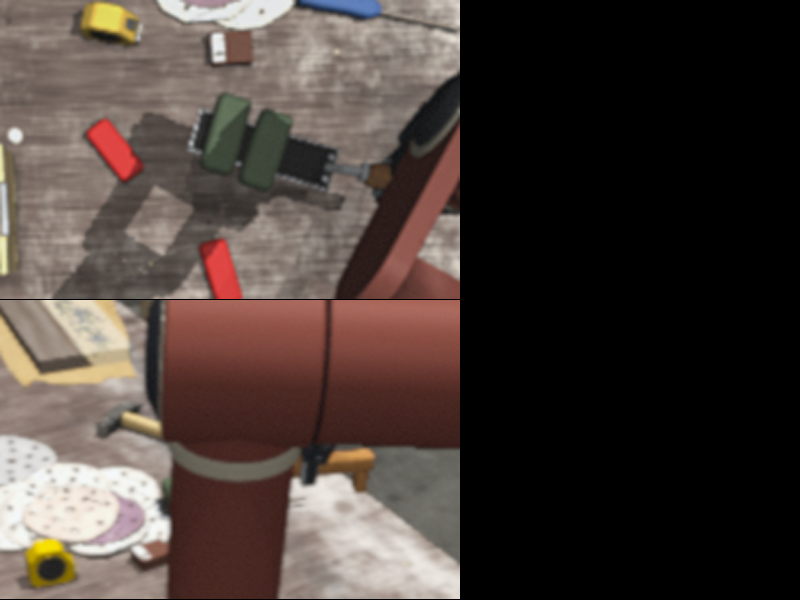

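The shovel is lifted with both blocks still in place. In the top crop the nose edge's midpoint is near (199,131) and the blade's rear edge is near (332,170).

```bash
python3 - <<'E'
from h import *
T=pickle.load(open("top2.pkl","rb")); p,R=pose()
print(np.degrees(np.arctan2(*R.as_matrix()[:2,0][::-1])))
for nm,u in(("nose",(199,131)),("rear",(332,170))):
    q=px2plane(T,(200+(u[0]+.5)/2.3-.5,120+(u[1]+.5)/2.3-.5),p[2]-.0389+.005); print(nm,R.inv().apply(q-p).round(4))
for a,r,c in blobs(T,(40,30,20),(90,255,255),(270,150,340,215)):
    q=px2plane(T,r[0],p[2]-.0389+.025);print("green",a,r,R.inv().apply(q-p).round(4))
E
```

```text
72.01426944704055
nose [ 0.1907 -0.0012  0.0341]
rear [ 0.049  -0.0013  0.034 ]
green 449.5 ((315.04998779296875, 184.85000610351562), (15.811386108398438, 33.83636474609375), 18.434947967529297) [ 0.123  -0.0037  0.014 ]
green 450.5 ((297.5500183105469, 177.85000610351562), (16.127614974975586, 33.5201416015625), 18.434947967529297) [0.1661 0.0005 0.0141]
```

```bash
cat >> h.py <<'E'
LIP=np.array([.523,.140,.085]); YAW=91.5; ORG=np.array([.121,0,.0389])
def at(lx,tip,up=0,lz=0,yaw=None):
    "TCP with lip at shovel (lx,0,lz), then raised up (m)"
    R=tgt(YAW if yaw is None else yaw,tip); return LIP-R.apply(ORG+[lx,0,-lz])+[0,0,up],R
E
python3 - <<'E'
from h import *
P,R=at(-.046,30,.115); print("hover",P); delta(P,R)
P0,R0=P,tgt(91.5,0); delta(P0,R0)
print(at(-.046,30)[0])
E
```

```text
hover [0.5241911  0.09451369 0.27118839]
shift mm [ 332.2 -121.2  -48.7] turn deg [ -5.32 -29.8  -18.98]
shift mm [ 332.2 -121.2  -48.7] turn deg [ -0.22  -0.09 -19.49]
[0.5241911  0.09451369 0.15618839]
```

>>> play_rows(
  commands=[
    [8,-3,-1,0,0,0],
    [18,-6.5,-3,0,0,0],
    [31,-11.3,-4.6,0,0,0],
    [31,-11.3,-4.6,0,0,0],
    [31,-11.3,-4.6,0,0,0],
  ],
)

```text
time: 5.0
tool_pos: [0.5325, -0.131, 0.2414]
tool_rot: [-0.001, 0.809, 0.588, -0.0]
contact_force: [0.9, 1.1, -3.1]
gripper_width: 0.269
grasp_force: 59.1
```

>>> play_rows(
  commands=[
    [31,-11.3,-4.6,0,0,0],
    [31,-11.3,-4.6,0,0,0],
    [31,-11.3,-4.6,0,0,0],
    [31,-11.3,-4.6,0,0,0],
    [31,-11.3,-4.6,0,0,0],
  ],
)

```text
time: 5.42
tool_pos: [0.5263, 0.0342, 0.2646]
tool_rot: [-0.001, 0.809, 0.588, -0.0]
contact_force: [1.8, -0.1, -2.9]
gripper_width: 0.27
grasp_force: 59.1
```

>>> play_rows(
  commands=[
    [31,-11.3,-4.6,0,0,0],
    [18,-6.5,-2.3,0,0,0],
    [9,-3.3,-1,0,0,0],
    [0,0,0,0,0,-2],
    [0,0,0,0,0,-4],
  ],
)

```text
time: 5.83
tool_pos: [0.5247, 0.0944, 0.2723]
tool_rot: [-0.0, 0.776, 0.631, -0.001]
contact_force: [0.5, 0.1, -2.6]
gripper_width: 0.266
grasp_force: 59.1
```

>>> play_rows(
  commands=[
    [0,0,0,0,0,-5],
    [0,0,0,0,0,-4],
    [0,0,0,0,0,-3],
    [0,0,0,0,0,-1.5],
    [0,0,0,0,0,0],
  ],
)

```text
time: 6.25
tool_pos: [0.5248, 0.0934, 0.2722]
tool_rot: [-0.0, 0.698, 0.716, -0.001]
contact_force: [0.7, 0.8, -3.9]
gripper_width: 0.273
grasp_force: 59.1
```

```bash
python3 - <<'E'
from h import *
P,R=at(-.046,30,.115);print(pose()[0]); delta(P,R); print(manip.state()["joint_pos"])
E
```

```text
[0.52479938 0.09335824 0.27217097]
shift mm [ 1.2 -0.6  1. ] turn deg [-9.000e-02 -2.998e+01  2.000e-02]
[ 3.65871098e-02 -1.82488684e-01  1.79268413e+00 -3.80100023e-04
  1.53294919e+00  1.04041287e-02]
```

>>> play_rows(
  commands=[
    [0,0,0,0,-1,0],
    [0,0,0,0,-3,0],
    [0,0,0,0,-4,0],
    [0,0,0,0,-4.5,0],
    [0,0,0,0,-4.5,0],
  ],
)

```text
time: 6.67
tool_pos: [0.5253, 0.0936, 0.2734]
tool_rot: [0.108, 0.69, 0.708, -0.104]
contact_force: [-1.1, 0.3, -3.3]
gripper_width: 0.273
grasp_force: 59.2
```

>>> play_rows(
  commands=[
    [0,0,0,0,-4.5,0],
    [0,0,0,0,-4,0],
    [0,0,0,0,-3,0],
    [0,0,0,0,-1.5,0],
    [0,0,0,0,0,0],
  ],
)

```text
time: 7.08
tool_pos: [0.5248, 0.0947, 0.2717]
tool_rot: [0.185, 0.673, 0.692, -0.181]
contact_force: [-0.3, -0.0, -3.4]
gripper_width: 0.272
grasp_force: 59.2
```

>>> play_rows(
  commands=[
    [0,0,0,0,0,0],
    [0,0,0,0,0,0],
  ],
)

```text
time: 7.25
tool_pos: [0.5253, 0.0936, 0.2733]
tool_rot: [0.185, 0.674, 0.692, -0.18]
contact_force: [0.1, 0.7, -3.8]
gripper_width: 0.272
grasp_force: 59.2
```

```bash
python3 - <<'E'
from h import *
P,R=at(-.046,30,.115);print(pose()[0]); delta(P,R); delta(*at(-.046,30,.04)); print(manip.state()["joint_pos"])
c=np.zeros((600,800,3),np.uint8)
for i,(n,x0,y0) in enumerate((("top",120,130),("scene",120,110))):
    f=look(n);pickle.dump(f,open(n+"3.pkl","wb"))
    A=cv2.resize(f["image"][y0:y0+130,x0:x0+200,::-1],None,fx=2.3,fy=2.3,interpolation=cv2.INTER_CUBIC)
    c[300*i:300*i+A.shape[0],:A.shape[1]]=A
cv2.imwrite("pics/hover.png",c)
E
```

```text
[0.52534791 0.09357572 0.27325976]
shift mm [ 1.9 -1.1  1.3] turn deg [ 0.02 -0.05 -0.04]
shift mm [39.3 -1.2 66.3] turn deg [ 0.02 -0.05 -0.04]
[ 0.27797441 -0.07630214  1.7533592  -0.50495285  1.60229431  0.27177734]
```

View pics/hover.png

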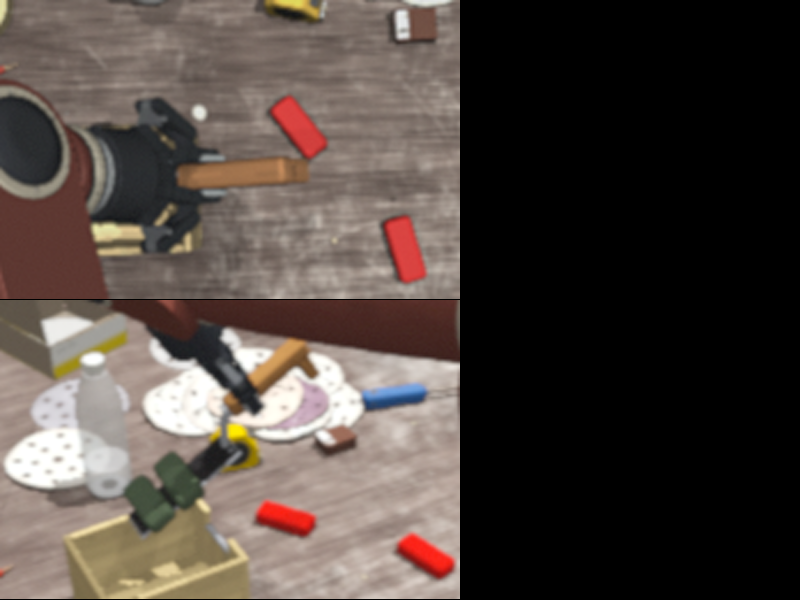

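The hover view shows the shovel tilted over the box with both blocks on it. In the lower crop the handle's end top is at (300,345), the blade's rear edge is near (238,442), the nose is near (142,527), and the lip is at about (217,538). I'll compare these with what the grasp model predicts.

```bash
python3 - <<'E'
from h import *
S=pickle.load(open("scene3.pkl","rb")); p,R=pose()
def pr(q): 
    c=S["R"]@q+S["t"]; u=c[:2]/c[2]*S["fx"]+[S["cx"],S["cy"]]; return ((u-[120,110]+.5)*2.3-.5+[0,300]).round(0)
for n,v in(("handle end top L",(-.211,.012,.057)),("handle end top R",(-.211,-.012,.057)),("handle front top L",(-.096,.012,.057)),("blade rear L",(-.075,.023,.005)),("blade rear R",(-.075,-.023,.005)),("nose L",(.075,.023,.005)),("nose R",(.075,-.023,.005)),("foot bottom R",(-.206,-.012,0)),("rear blk L top rear",(-.018,.041,.025)),("rear blk R top rear",(-.018,-.041,.025)),("front blk R bottom front",(.063,-.041,.005))):
    v=np.array(v); print(n,pr(p+R.apply(ORG+[v[0],-v[1],-v[2]])))
B=Ro.from_euler("z",YAW,degrees=True)
for n,v in(("lip c",(0,0,0)),("lip L",(0,.03,0)),("lip R",(0,-.03,0)),("rimL",(0,.03,.02)),("rim corner L",(-.004,.073,.02)),("rim corner R",(-.004,-.073,.02)),("far R",(.172,-.073,.02))): print(n,pr(LIP+B.apply(v)))
E
```

```text
handle end top L [306. 341.]
handle end top R [295. 332.]
handle front top L [228. 408.]
blade rear L [241. 451.]
blade rear R [223. 431.]
nose L [141. 537.]
nose R [126. 515.]
foot bottom R [313. 365.]
rear blk L top rear [201. 483.]
rear blk R top rear [171. 445.]
front blk R bottom front [127. 500.]
lip c [219. 537.]
lip L [230. 551.]
lip R [208. 523.]
rimL [229. 539.]
rim corner L [249. 558.]
rim corner R [195. 491.]
far R [ 62. 536.]
```

```bash
python3 - <<'E'
from h import *
f=pickle.load(open("scene3.pkl","rb"))
cv2.imwrite("pics/hoverz.png",cv2.resize(f["image"][140:250,140:270,::-1],None,fx=5,fy=5,interpolation=cv2.INTER_CUBIC))
E
```

```text
(no output)
```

View pics/hoverz.png

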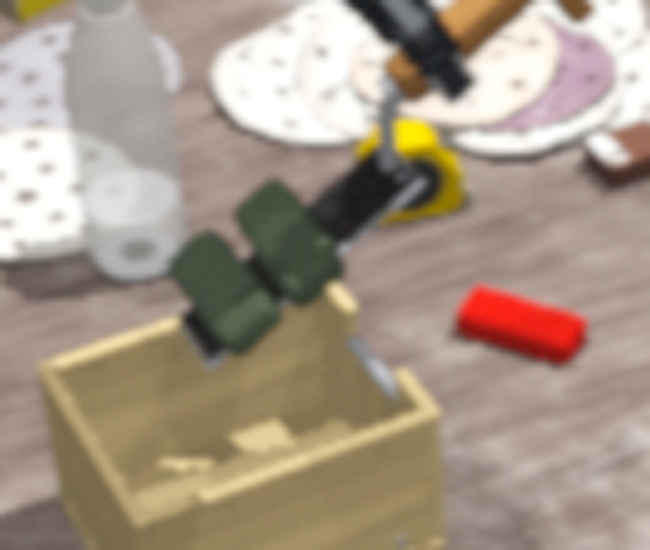

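The zoom agrees with the prediction to about 1 px: the nose corners are at (212,365) and (185,320), the blade rear is at (425,180), and the lip runs from (350,342) to (395,390). I'll lower it straight down.

>>> play_rows(
  commands=[
    [5,-0.3,8,0,0,0],
    [8,-0.3,13,0,0,0],
    [9,-0.3,15,0,0,0],
    [9,-0.3,15,0,0,0],
    [8,0,15,0,0,0],
  ],
)

```text
time: 7.77
tool_pos: [0.5231, 0.0944, 0.1937]
tool_rot: [0.185, 0.674, 0.692, -0.181]
contact_force: [-1.0, -0.3, -4.0]
gripper_width: 0.271
grasp_force: 59.2
```

>>> play_rows(
  commands=[
    [6,0,10,0,0,0],
    [4,0,6,0,0,0],
    [2,0,4,0,0,0],
    [0,0,0,0,0,0],
    [0,0,0,0,0,0],
  ],
)

```text
time: 8.18
tool_pos: [0.5243, 0.095, 0.1735]
tool_rot: [0.186, 0.674, 0.692, -0.18]
contact_force: [0.0, -0.4, -3.8]
gripper_width: 0.276
grasp_force: 59.2
```

```bash
python3 - <<'E'
from h import *
print(pose()[0],manip.state()["contact_force"]); delta(*at(-.046,30,0))
E
```

```text
[0.52431859 0.09498366 0.17349397] [ 0.00441868 -0.4221932  -3.76194403]
shift mm [ 8.2 -0.2 15.2] turn deg [ 0.05 -0.   -0.01]
```

>>> play_rows(
  commands=[
    [1.5,0,2.6,0,0,0],
    [1.5,0,2.6,0,0,0],
    [1,0,1.7,0,0,0],
    [1,0,1.7,0,0,0],
    [0,0,0,0,0,0],
  ],
)

```text
time: 8.6
tool_pos: [0.5237, 0.0949, 0.1626]
tool_rot: [0.185, 0.674, 0.692, -0.181]
contact_force: [-0.2, -0.0, -3.4]
gripper_width: 0.275
grasp_force: 59.2
```

>>> play_rows(
  commands=[
    [0.5,0,0.9,0,0,0],
    [0.5,0,0.9,0,0,0],
    [0,0,0,0,0,0],
  ],
)

```text
time: 8.85
tool_pos: [0.5239, 0.0949, 0.1608]
tool_rot: [0.185, 0.674, 0.692, -0.181]
contact_force: [0.7, 0.4, -3.5]
gripper_width: 0.275
grasp_force: 59.2
```

>>> play_rows(
  commands=[
    [0.5,0,0.9,0,0,0],
    [0.5,0,0.9,0,0,0],
    [0,0,0,0,0,0],
  ],
)

```text
time: 9.1
tool_pos: [0.5239, 0.0949, 0.1587]
tool_rot: [0.185, 0.674, 0.692, -0.181]
contact_force: [0.6, 0.8, -3.1]
gripper_width: 0.272
grasp_force: 59.2
```

Nominal contact is at z 0.156, so I'll creep down from here.

>>> play_rows(
  commands=[
    [0.5,0,0.9,0,0,0],
    [0,0,0,0,0,0],
  ],
)

```text
time: 9.27
tool_pos: [0.5239, 0.0949, 0.1578]
tool_rot: [0.185, 0.674, 0.692, -0.181]
contact_force: [-0.2, -0.2, -3.1]
gripper_width: 0.274
grasp_force: 59.2
```

>>> play_rows(
  commands=[
    [0.5,0,0.9,0,0,0],
    [0,0,0,0,0,0],
  ],
)

```text
time: 9.43
tool_pos: [0.5239, 0.0949, 0.1567]
tool_rot: [0.185, 0.674, 0.692, -0.181]
contact_force: [0.2, 0.5, -3.4]
gripper_width: 0.273
grasp_force: 59.2
```

>>> play_rows(
  commands=[
    [0.5,0,0.9,0,0,0],
    [0,0,0,0,0,0],
  ],
)

```text
time: 9.6
tool_pos: [0.5241, 0.0949, 0.1562]
tool_rot: [0.185, 0.674, 0.692, -0.18]
contact_force: [-0.2, 0.2, -3.2]
gripper_width: 0.27
grasp_force: 59.5
```

>>> play_rows(
  commands=[
    [0.5,0,0.9,0,0,0],
    [0,0,0,0,0,0],
  ],
)

```text
time: 9.77
tool_pos: [0.5243, 0.0949, 0.1559]
tool_rot: [0.186, 0.674, 0.692, -0.18]
contact_force: [-1.5, 1.4, 2.7]
gripper_width: 0.272
grasp_force: 60.0
```

>>> play_rows(
  commands=[
    [0.5,0,0.9,0,0,0],
    [0,0,0,0,0,0],
  ],
)

```text
time: 9.93
tool_pos: [0.5246, 0.095, 0.1556]
tool_rot: [0.186, 0.674, 0.692, -0.18]
contact_force: [-2.3, 0.8, 7.1]
gripper_width: 0.272
grasp_force: 60.6
```

Contact at about 10 N. I'll hold it, then draw back.

>>> play_rows(
  commands=[
    [0,0,0,0,0,0],
    [0,0,0,0,0,0],
    [0,0,0,0,0,0],
    [0,0,0,0,0,0],
  ],
)

```text
time: 10.27
tool_pos: [0.5245, 0.0949, 0.1556]
tool_rot: [0.186, 0.674, 0.692, -0.18]
contact_force: [-3.3, 0.6, 5.2]
gripper_width: 0.273
grasp_force: 60.4
```

>>> play_rows(
  commands=[
    [-2,0,0,0,0,0],
    [-3,0,0,0,0,0],
    [-4,0,0,0,0,0],
    [-4,0,0,0,0,0],
    [-4,0,0,0,0,0],
  ],
)

```text
time: 10.68
tool_pos: [0.5249, 0.0818, 0.1622]
tool_rot: [0.184, 0.674, 0.693, -0.178]
contact_force: [-0.8, 7.5, 0.8]
gripper_width: 0.272
grasp_force: 60.0
```

```bash
cat >> h.py <<'E'
def lip():
    p,R=pose(); v=R.inv().apply(LIP-p)-ORG; print("lip in shovel mm",(v*[1,-1,-1]*1e3).round(1),manip.state()["contact_force"].round(1),manip.state()["ft_torque"].round(2))
E
python3 -c "
from h import *
lip()"
```

```text
lip in shovel mm [-32.2   0.5   0.7] [-0.8  7.5  0.8] [ 1.59  0.11 -0.06]
```

>>> play_rows(
  commands=[
    [-4,0,0.1,0,0,0],
    [-4,0,0.1,0,0,0],
    [-4,0,0.1,0,0,0],
    [-4,0,0.1,0,0,0],
    [-4,0,0.1,0,0,0],
  ],
)

```text
time: 11.1
tool_pos: [0.5253, 0.0642, 0.1716]
tool_rot: [0.184, 0.674, 0.693, -0.178]
contact_force: [0.8, 6.6, 0.1]
gripper_width: 0.274
grasp_force: 60.0
```

```bash
python3 -c "
from h import *
lip()
f=look('scene');cv2.imwrite('pics/draw1.png',cv2.resize(f['image'][140:250,140:270,::-1],None,fx=5,fy=5,interpolation=cv2.INTER_CUBIC))"
```

```text
lip in shovel mm [-12.2   0.4   1.2] [0.8 6.6 0.1] [ 1.73  0.11 -0.08]
```

View pics/draw1.png

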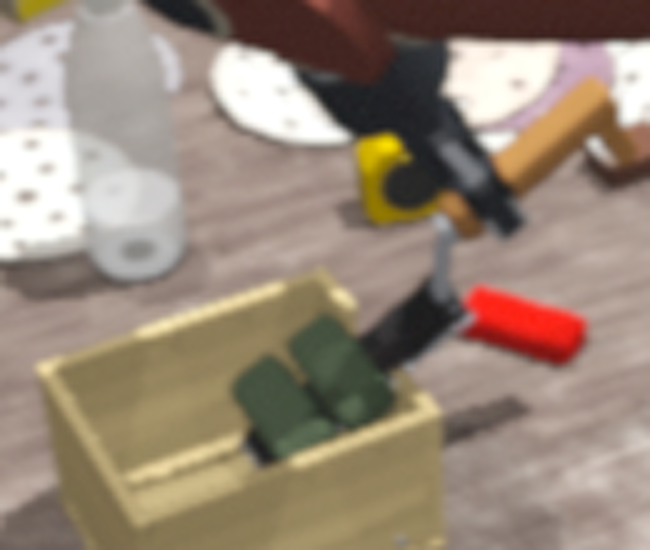

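The blade sits in the notch with both blocks inside, the rear one (345,370) just at the rim. I'll keep drawing.

>>> play_rows(
  commands=[
    [-4,0,0.1,0,0,0],
    [-4,0,0.1,0,0,0],
    [-4,0,0.1,0,0,0],
    [-4,0,0.1,0,0,0],
    [-4,0,0.1,0,0,0],
  ],
)

```text
time: 11.57
tool_pos: [0.5257, 0.0467, 0.181]
tool_rot: [0.184, 0.674, 0.693, -0.178]
contact_force: [-0.1, 6.9, 0.1]
gripper_width: 0.274
grasp_force: 60.0
```

>>> play_rows(
  commands=[
    [-4,0,0.1,0,0,0],
    [-4,0,0.1,0,0,0],
    [-4,0,0.1,0,0,0],
    [-4,0,0.1,0,0,0],
    [-4,0,0.1,0,0,0],
  ],
)

```text
time: 11.98
tool_pos: [0.5261, 0.0287, 0.1907]
tool_rot: [0.185, 0.674, 0.692, -0.179]
contact_force: [0.6, 4.2, -0.6]
gripper_width: 0.272
grasp_force: 59.8
```

```bash
python3 -c "
from h import *
lip()
f=look('scene');cv2.imwrite('pics/draw2.png',cv2.resize(f['image'][140:250,140:270,::-1],None,fx=5,fy=5,interpolation=cv2.INTER_CUBIC))"
```

```text
lip in shovel mm [28.1  0.2  2.5] [ 0.6  4.2 -0.6] [ 1.46  0.09 -0.05]
```

View pics/draw2.png

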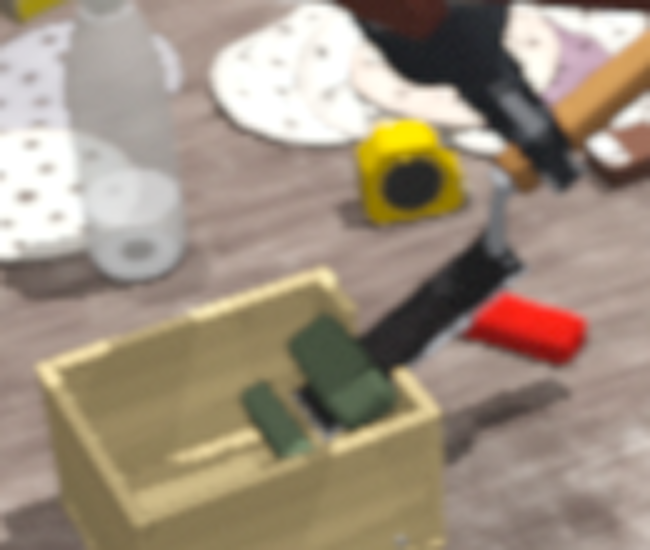

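The front block has dropped (275,420) and the rear one (340,370) is held by the rim near the nose. I'll keep drawing until the nose leaves the lip.

>>> play_rows(
  commands=[
    [-4,0,0.1,0,0,0],
    [-4,0,0.1,0,0,0],
    [-4,0,0.1,0,0,0],
    [-4,0,0.1,0,0,0],
    [-4,0,0,0,0,0],
  ],
)

```text
time: 12.45
tool_pos: [0.5263, 0.0105, 0.2004]
tool_rot: [0.185, 0.674, 0.692, -0.18]
contact_force: [0.3, 5.0, -0.0]
gripper_width: 0.273
grasp_force: 59.9
```

>>> play_rows(
  commands=[
    [-4,0,0,0,0,0],
    [-4,0,0,0,0,0],
    [-4,0,-0.2,0,0,0],
    [-4,0,-0.3,0,0,0],
    [-4,0,-0.4,0,0,0],
  ],
)

```text
time: 12.87
tool_pos: [0.5266, -0.0075, 0.2116]
tool_rot: [0.185, 0.674, 0.692, -0.181]
contact_force: [0.6, 2.5, -1.2]
gripper_width: 0.272
grasp_force: 59.8
```

>>> play_rows(
  commands=[
    [-5,0,-0.5,0,0,0],
    [-6,0,-0.5,0,0,0],
    [-8,0,-1,0,0,0],
    [-8,0,-1,0,0,0],
    [-8,0,-1,0,0,0],
  ],
)

```text
time: 13.28
tool_pos: [0.5272, -0.0365, 0.2328]
tool_rot: [0.186, 0.674, 0.692, -0.181]
contact_force: [0.2, 0.4, -2.1]
gripper_width: 0.274
grasp_force: 59.3
```

```bash
python3 -c "
from h import *
lip();print(pose()[0],manip.state()['time'])
f=look('scene');A=cv2.resize(f['image'][140:250,140:270,::-1],None,fx=3,fy=3)
g=look('top');pickle.dump(g,open('top4.pkl','wb'));B=cv2.resize(g['image'][130:270,120:385,::-1],None,fx=1.8,fy=1.8)
c=np.zeros((600,480,3),np.uint8);c[:A.shape[0],:A.shape[1]]=A;c[340:340+B.shape[0],:B.shape[1]]=B
cv2.imwrite('pics/draw3.png',c)"
```

```text
lip in shovel mm [105.8  -0.5  -0.5] [ 0.2  0.4 -2.1] [ 0.29 -0.04 -0.04]
[ 0.52722953 -0.03648284  0.23278751] 13.2833
```

View pics/draw3.png

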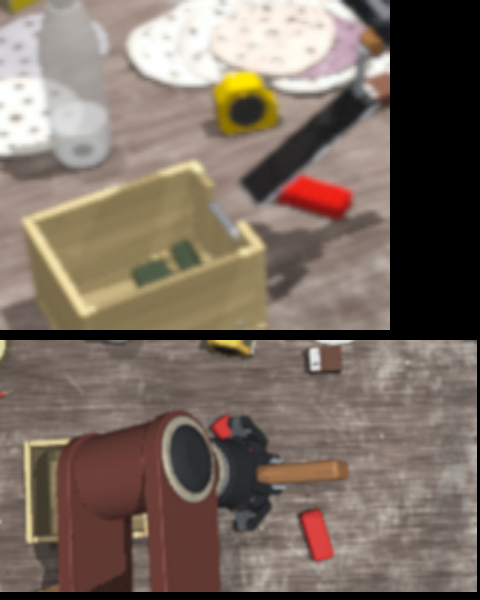

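Both green blocks lie on the box floor, at (152,272) and (185,253), and the blade is clear at (260,190). Next I'll level the shovel and set it back on its original spot.

>>> play_rows(
  commands=[
    [-10,0,-3,0,2,0],
    [-15,0,0,0,5,0],
    [-15,0,0,0,6,0],
    [-15,0,0,0,6,0],
    [-10,0,0,0,6,0],
  ],
)

```text
time: 13.8
tool_pos: [0.5294, -0.0946, 0.2612]
tool_rot: [0.031, 0.697, 0.716, -0.028]
contact_force: [0.7, 0.0, -2.4]
gripper_width: 0.273
grasp_force: 59.3
```

>>> play_rows(
  commands=[
    [-5,0,0,0,5,0],
    [0,0,0,0,0,3],
    [0,0,0,0,0,6],
    [0,0,0,0,0,6],
    [0,0,0,0,0,4.5],
  ],
)

```text
time: 14.22
tool_pos: [0.5288, -0.0993, 0.2594]
tool_rot: [0.0, 0.811, 0.586, -0.001]
contact_force: [0.5, 0.3, -2.3]
gripper_width: 0.272
grasp_force: 59.3
```

>>> play_rows(
  commands=[
    [0,0,0,0,0,0],
    [0,0,0,0,0,0],
  ],
)

```text
time: 14.38
tool_pos: [0.5289, -0.0988, 0.2594]
tool_rot: [0.0, 0.808, 0.589, -0.0]
contact_force: [0.1, -0.1, -1.8]
gripper_width: 0.272
grasp_force: 59.3
```

```bash
python3 -c "
from h import *
print(pose()[0]);delta(np.array([.538,-.2595,.0389]),tgt(72,0))"
```

```text
[ 0.5288849  -0.0987766   0.25942473]
shift mm [-150.    58.1  220.6] turn deg [-0.03  0.04  0.14]
```

>>> play_rows(
  commands=[
    [-15,6,5,0,0,0],
    [-30,11.5,15,0,0,0],
    [-30,11.5,20,0,0,0],
    [-30,11.5,20,0,0,0],
    [-30,11.5,20,0,0,0],
  ],
)

```text
time: 14.8
tool_pos: [0.5369, -0.2444, 0.1791]
tool_rot: [0.001, 0.808, 0.589, -0.0]
contact_force: [0.6, -0.6, -2.4]
gripper_width: 0.276
grasp_force: 59.3
```

>>> play_rows(
  commands=[
    [-15,6,20,0,0,0],
    [0,0,30,0,0,0],
    [0,0,30,0,0,0],
    [0,0,25,0,0,0],
    [0,0,15,0,0,0],
  ],
)

```text
time: 15.22
tool_pos: [0.5359, -0.2583, 0.0557]
tool_rot: [-0.002, 0.808, 0.589, -0.001]
contact_force: [-0.8, -0.1, -1.3]
gripper_width: 0.277
grasp_force: 59.2
```

>>> play_rows(
  commands=[
    [0,0,8,0,0,0],
    [0,0,4,0,0,0],
    [0,0,0,0,0,0],
    [0,0,0,0,0,0],
  ],
)

```text
time: 15.55
tool_pos: [0.5388, -0.2597, 0.049]
tool_rot: [0.001, 0.809, 0.588, 0.0]
contact_force: [-0.4, 0.2, -1.7]
gripper_width: 0.27
grasp_force: 59.2
```

```bash
python3 -c "
from h import *
print(pose()[0],manip.state()['contact_force'],manip.state()['ft_torque']);delta(np.array([.538,-.2595,.0389]),tgt(72,0))"
```

```text
[ 0.53882824 -0.25966057  0.04897832] [-0.3531454   0.21291803 -1.70102999] [-0.11845043 -0.03583194  0.03358276]
shift mm [-0.1 -0.9 10.1] turn deg [0.12 0.04 0.05]
```

>>> play_rows(
  commands=[
    [0,0,2.5,0,0,0],
    [0,0,2.5,0,0,0],
    [0,0,2,0,0,0],
    [0,0,0,0,0,0],
  ],
)

```text
time: 15.88
tool_pos: [0.5379, -0.2591, 0.0406]
tool_rot: [-0.0, 0.809, 0.588, -0.0]
contact_force: [-0.4, 0.6, -1.5]
gripper_width: 0.269
grasp_force: 59.3
```

>>> play_rows(
  commands=[
    [0,0,1,0,0,0],
    [0,0,1,0,0,0],
    [0,0,0.5,0,0,0],
    [0,0,0,0,0,0],
    [0,0,0,0,0,0],
  ],
)

```text
time: 16.3
tool_pos: [0.5383, -0.2592, 0.0389]
tool_rot: [0.0, 0.809, 0.588, 0.0]
contact_force: [-1.7, 3.4, 4.3]
gripper_width: 0.274
grasp_force: 60.2
```

```bash
python3 -c "
from h import *
print(pose()[0],manip.state()['contact_force'],manip.state()['ft_torque'])"
```

```text
[ 0.53829012 -0.25919747  0.03891478] [-1.66151521  3.36379204  4.27775365] [-0.02203328  0.5305033  -0.19998498]
```

>>> play_rows(
  commands=[
    [0,0,0,0,0,0],
    [0,0,0,0,0,0],
    [0,0,0,0,0,0],
    [0,0,0,0,0,0],
    [0,0,0,0,0,0],
  ],
  hand=85,
)

```text
time: 16.72
tool_pos: [0.5379, -0.2592, 0.038]
tool_rot: [-0.0, 0.809, 0.588, 0.0]
contact_force: [0.7, 0.2, -0.5]
gripper_width: 0.958
grasp_force: 0.0
```

>>> play_rows(
  commands=[
    [0,0,0,0,0,0],
    [0,0,0,0,0,0],
    [0,0,0,0,0,0],
    [0,0,-5,0,0,0],
    [0,0,-10,0,0,0],
  ],
)

```text
time: 17.13
tool_pos: [0.537, -0.2586, 0.0522]
tool_rot: [-0.001, 0.809, 0.588, -0.001]
contact_force: [-0.0, 0.4, 0.2]
gripper_width: 0.996
grasp_force: 0.0
```

>>> play_rows(
  commands=[
    [0,0,-25,0,0,0],
    [0,0,-30,0,0,0],
    [0,0,-30,0,0,0],
    [0,0,-30,0,0,0],
    [0,0,-20,0,0,0],
  ],
)

```text
time: 17.55
tool_pos: [0.5391, -0.2599, 0.1932]
tool_rot: [0.003, 0.809, 0.588, 0.001]
contact_force: [0.8, 0.1, -0.0]
gripper_width: 0.998
grasp_force: 0.0
```

>>> play_rows(
  commands=[
    [0,0,0,0,0,0],
    [0,0,0,0,0,0],
    [0,0,0,0,0,0],
  ],
)

```text
time: 17.8
tool_pos: [0.5375, -0.2589, 0.1875]
tool_rot: [-0.0, 0.809, 0.588, -0.0]
contact_force: [0.3, -0.3, 0.1]
gripper_width: 0.997
grasp_force: 0.0
```

```bash
python3 - <<'E'
from h import *
T=look("top");S=look("scene"); print(pose()[0],manip.state()["contact_force"])
for a,r,c in blobs(T,(40,30,20),(90,255,255),(130,150,345,245)): print("top green",a,r[0],px2plane(T,r[0],.028))
for a,r,c in blobs(S,(40,30,20),(90,255,255),(140,175,305,270)): print("scene green",a,r[0])
S1=pickle.load(open("scene1.pkl","rb"))
for F in(S1,S):
    for a,r,c in blobs(F,(5,110,80),(20,255,255),(315,165,365,195)): print("handle scene",a,cv2.boundingRect(c))
h=cv2.cvtColor(T["image"],cv2.COLOR_RGB2HSV); ys,xs=np.where(h[165:215,270:345,2]<45); 
r=cv2.minAreaRect(np.c_[xs+270,ys+165].astype(np.float32)); print("dark blade",len(xs),r, px2plane(T,r[0],.005))
E
```

```text
[ 0.53694575 -0.25856625  0.18605975] [-0.31765753 -0.02253843  0.2439507 ]
top green 521.0 (185.5, 211.5) [0.5235024  0.19111683 0.028     ]
scene green 32.0 (189.79307556152344, 230.48272705078125)
scene green 33.5 (201.20001220703125, 224.4000244140625)
handle scene 246.0 (321, 174, 32, 16)
handle scene 246.0 (321, 175, 32, 16)
dark blade 491 ((302.0801086425781, 190.042236328125), (45.20555877685547, 12.251310348510742), 16.50436019897461) [ 0.57678009 -0.13934164  0.005     ]
```

```bash
python3 -c "
from plant import manip
print(manip.job_done())"
```

```text
the job is handed in; nothing more can be done
None
```

The job is handed in, though no verdict came back: both green blocks were scraped into the scrap box, and the empty shovel is back flat on the bench at its original spot and let go.

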